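# Check the stop of a lever punch

### The arm

A 7-joint arm with a two-finger parallel gripper is mounted at the origin on the work surface. World frame = base frame: x ahead of the robot, y to its left, z up, the work surface at z = 0. Lengths are in m, angles in rad, forces in N, time in s.
With the tool pointing down it reaches from about 0.35 to 0.9 m from the base axis. Payload 8.1 kg.
Tool frame: the origin (TCP) lies at the very end of the fingers, on their centre line; the grasp point (between the pads) lies 19 mm behind it; z points along the fingers, y is the line along which they close (so a half turn about z gives the same grasp; the last joint's range is limited). The gripper opens to 92 mm and grips with 3 to 60 N. Pads are 19 mm wide; open, the fingers measure 130 mm over their backs; the gripper's body (75 mm by 190 mm) begins 47 mm behind the grasp point.
Start: joints at [1.106, 0.434, 0.025, 1.573, -0.012, 1.134, -0.075], TCP at [0.221, -0.585, 0.227] pointing down, gripper open.
Joint ranges: [-2.62, 2.62], [-0.44, 2.09], [-1.27, 1.32], [0.08, 2.57], [-1.32, 4.46], [0.12, 2], [-2.74, 2.74]. Speed limits (rad/s): [2.22, 2.22, 3.01, 3.01, 3.14, 3.14, 3.14].

### API

Orientations are given as a rotation vector (axis times angle).
In Python, from cell import readout, cams, job gives the robot as it stands.
- The arm moves only by the tool drive_tool, never from a script. Its argument "commands" is a list of rows, each a list of 3 entries, a list of its own where there are three numbers: the turn, a rotation vector about the tool's x, y, z in rad, then the shift along the tool's x, y, z in cm, then the gripper's target within -1 to 1 (fully open at 1, half-way at 0, shut at -1). A call has 1 to 20 rows; each row is the pose to reach, as a shift and turn from the pose commanded when the call began, along the tool's axes at that moment; what a row does not reach only later rows make up. A row lasts 1/12 s, in which the tool goes at most 41.7 mm and 7.16 degrees, less where a joint would pass 70% of its speed; a pose out of reach is approached as far as the arm can. A call with a gripper value outside its range is refused whole. The fingers move at their own pace and stop on an object; "newtons" is the grip in N (left out, the last holds). Time passes only in rows, so rows that repeat a pose let the fingers close. It gives the time, the measured TCP pose, the force, the opening and the grip force at its end, in the units of the state.
- readout.observe(): the state, without advancing time (a new reading comes with each control period).
- cams.get_image(name): name is "side" or "top" or "wrist"; returns the picture (400x640x3 uint8, blue, green, red); there is no depth.
- cams.camera_info(name): a dict with "camera_matrix" (3x3 intrinsics, pixels), "R" (3x3) and "t" (3): a world point X has camera coordinates R X + t. Camera axes: x right, y down, z forward; pixel columns grow to the right and rows downward; lengths in m; the calibration is good to about 2 mm. A picture is of the moment at which its call begins: read the wrist's pose just before it. camera_info takes no time and is no camera call; for the wrist camera it gives the pose at the moment of the call.
- job.sign_off(): hands the job in; it is judged then, once.
The state is a dict: "clock": time; "joints": joint angles; "dq": joint speeds; "joint_efforts": joint torques, N m; "position": TCP position; "ee_rot": TCP orientation; "force": force on the tool from outside, world axes, zero at the start; "ft_torque": the same for the moment, N m; "width": opening from 0.0 (shut) to 1.0 (fully open); "gripper_force": force on a finger pad.
Only numpy, scipy, OpenCV 4.12 (cv2) and the standard library are available. Lean on these libraries where they do the work, as an engineer would, in place of code of your own. Each camera call takes 0.05 s, during which the arm holds its last target. There are 200 camera calls.

### The job

Check the travel stop of the lever punch held in the bench vise: with the outside of the fingers on its red grip, press the lever slowly in towards the black fixed bar until it comes up against its stop, short of the bar, and keep it firmly there for a good second without forcing it. Then ease the lever all the way back out with the fingers still on it, so that it does not snap open, and come clear. Do not take hold of the lever, do not reach in between lever and bar or touch the bar, and leave everything else on the bench where it lies.

Things in the scene. Friction and masses are not known exactly. Their poses are not given: they have to be found in the camera images.
- punch_lever (a joint): the punch's hand lever, rad: 0 = out (held by its return spring), 0.26 = pressed in on its travel stop. It turns level about the upright axis through lever_pivot, clockwise from above when pressed in. The spring takes 2 N at press_spot to start, 5 N at the stop; there the push rises steeply: 10 to 15 N is firm, over 25 N is forcing. Let go, it snaps out; slow means press_spot moves at 0.1 m/s or less
- lever_pivot (a point): the punch's pivot at the middle of its steel head above the vise jaws, 105 mm above the bench (mid height of lever and bar). Its axes: z up, +y from the head along the fixed bar, -x to the side where the lever stands (the robot's side)
- lever_grip: red plastic cover on the outer side of the lever, a bar 130 mm long (its y, from the pivot towards the lever's free end), 24 mm high (its z, up) and 9 mm thick (its x, which points square into the outer face, the way to press). Origin at the middle of the cover, 147 mm from the pivot; turns with the lever. Nothing stands beneath the lever but the bench, 93 mm below the cover's lower edge, and the low things lying on it
- press_spot (a point): the place to press: on the outer face of the red cover, at mid height, 162 mm from the pivot, 15 mm from the cover's middle towards the free end; axes as lever_grip. Pressing in carries it about 42 mm
- lever_spine: the lever's steel spine, 8 mm thick and 14 mm high, behind the red cover on the side that faces the bar; not to be touched by the fingers
- fixed_bar: the punch's fixed handle, a straight bar 17 mm thick, 24 mm high, with a black cover on its far side, beyond the lever as seen from the robot; origin on its steel bar 145 mm from the pivot along it, y along the bar. A brass stop screw points from it to the lever. With the lever on its stop the two run parallel with 24 mm clear between them; with the lever out they stand 44 to 78 mm apart along the red cover
- vise: blue bench vise on a round black suction base (130 mm across), fixed to the bench, that carries the punch; origin at bench height under the pivot, axes as lever_pivot. Its jaws end 88 mm and the punch's head 120 mm above the bench; its screw and cross handle reach out 112 mm to -x at 62 mm height
- flat_pliers: flat pliers with yellow handles lying on the bench near the vise, 163 mm long, 65 mm wide, 14 mm high; origin under the middle
- wax_carver: wax carver with a pale wooden handle lying on the bench beyond the punch, 150 mm long, 13 mm high; origin under the middle
- wax_ring: blue wax ring, 25 mm across, 9 mm high, lying flat on the bench beneath the punch's two handles; origin under its centre
- spirit_lamp: glass spirit lamp with a metal burner, 86 mm across, 135 mm high; origin under its centre
- tool_jar: glass jar of tool handles, 86 mm across, 200 mm high with the tools; origin under its centre
- bur_stand: round grey stand of burs, 100 mm across, 66 mm high; origin under its centre
- half_round_file: half-round file with a pale wooden handle lying on the bench, 265 mm long, 24 mm high; origin under its middle
- glass_bowl: small glass bowl, 110 mm across, 45 mm high; origin under its centre

How it is judged:
By the outcome, as a careful person would: the job done as asked, in the order asked, and still so for the second after the job is handed in, with the robot touching nothing.
It also fails if it takes over 58 s, if anything falls off the work surface, if the arm or the gripper's body presses on something with over 40 N, if the wrist force passes 120 N, or if a joint passes its speed limit or range.

## Working session

There is one attempt and no reset: what is moved stays moved. The work goes in short steps, Python scripts to look and compute and a tool call to move; the robot and the scene stay as the last step left them, time stands still between calls to the robot, and variables do not carry over. Pictures are saved under pics/ and viewed, at most 10 in all, crops included, and the job is handed in when it is done.

Besides the shell and the picture viewer there is one more tool, called after "Call:" as name(argument=value, ...), one argument or row to a line, values as JSON. drive_tool: Moves the arm, as the interface text tells. Its arguments: {"type":"object","properties":{"commands":{"type":"array"},"newtons":{"type":"number"}},"required":["commands"]}

```bash
mkdir -p pics; python3 - <<'E'
from cell import readout,cams
import cv2,numpy as np
s=readout.observe();print({k:np.round(v,3).tolist() for k,v in s.items()})
for n in("top","side"):
    i=cams.camera_info(n);print(n,np.round(i["camera_matrix"],1).tolist(),np.round(i["R"],3).tolist(),np.round(i["t"],3).tolist())
    cv2.imwrite(f"pics/{n}0.png",cams.get_image(n))
E
```

```text
{'clock': 0.0, 'joints': [1.106, 0.435, 0.025, 1.574, -0.012, 1.134, -0.075], 'dq': [0.0, -0.0, -0.001, 0.001, 0.001, 0.001, -0.0], 'joint_efforts': [0.0, -66.784, 0.985, -31.445, -0.06, 0.043, 0.0], 'position': [0.221, -0.584, 0.226], 'ee_rot': [-3.089, -0.565, 0.001], 'force': [-1.003, -0.009, 0.201], 'ft_torque': [0.009, -0.007, 0.022], 'gripper_force': 0.0, 'width': 1.001}
top [[438.4, 0.0, 334.1], [0.0, 438.4, 203.4], [0.0, 0.0, 1.0]] [[0.027, -1.0, 0.012], [-0.996, -0.028, -0.088], [0.089, -0.01, -0.996]] [0.014, 0.551, 1.207]
side [[468.9, 0.0, 309.4], [0.0, 468.9, 202.6], [0.0, 0.0, 1.0]] [[-0.967, -0.256, 0.001], [-0.127, 0.478, -0.869], [0.222, -0.84, -0.494]] [0.557, 0.134, 1.105]
```

View pics/top0.png

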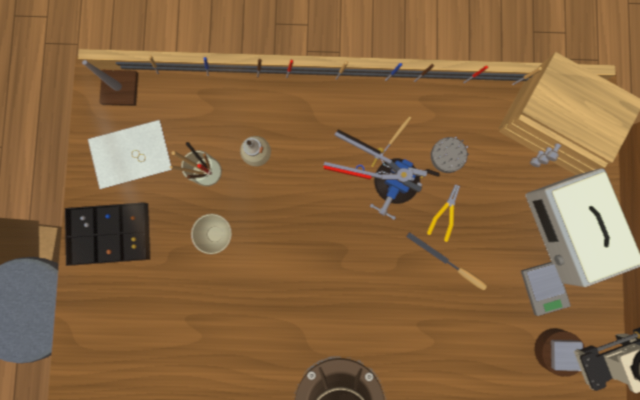

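View pics/side0.png

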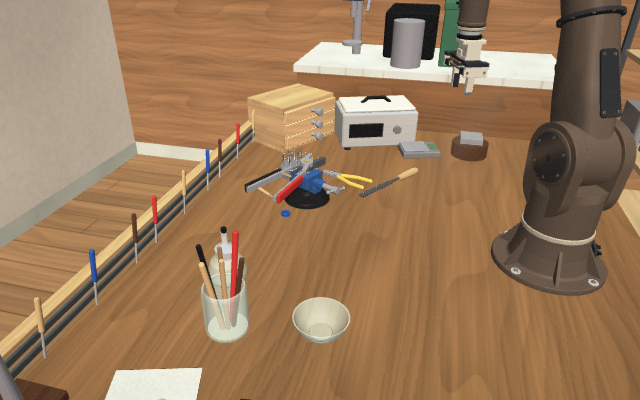

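The top view shows the red grip running from about (325,167) to (372,177), the punch head near (404,175) and the black bar end near (337,132). Next I measure the red cover by its colour in both views.

```bash
cat > h.py <<'E'
import cv2,numpy as np
from cell import readout,cams
def ray(i,px):
    K,R,t=[np.array(i[k]) for k in("camera_matrix","R","t")]
    return -R.T@t, R.T@np.linalg.inv(K)@np.array([px[0],px[1],1.])
def onplane(i,px,z):
    c,d=ray(i,px); return c+d*(z-c[2])/d[2]
def proj(i,X):
    p=np.array(i["camera_matrix"])@(np.array(i["R"])@X+np.array(i["t"])); return p[:2]/p[2]
def redmask(im,roi=None):
    b,g,r=[im[...,k].astype(int) for k in range(3)]
    m=((r>110)&(r>2.2*g)&(r>2.2*b)).astype(np.uint8)
    if roi: 
        q=np.zeros_like(m);x0,y0,x1,y1=roi;q[y0:y1,x0:x1]=1;m&=q
    n,l,s,c=cv2.connectedComponentsWithStats(m)
    k=1+np.argmax(s[1:,4]); return (l==k),s[k]
E
python3 - <<'E'
from h import *
for n,roi in(("top",(310,150,400,195)),("side",(260,165,320,210))):
    i=cams.camera_info(n);im=cv2.imread(f"pics/{n}0.png")
    m,s=redmask(im,roi);print(n,s)
    pts=np.argwhere(m)[:,::-1].astype(np.float32)
    r=cv2.minAreaRect(pts);b=cv2.boxPoints(r);print(r)
    for p in b:print(p.round(1),onplane(i,p,.117).round(3),onplane(i,p,.105).round(3))
i=cams.camera_info("top");print(onplane(i,(404,175),.12).round(3),onplane(i,(337,132),.117).round(3))
im=cv2.imread("pics/top0.png")[110:230,300:480];a=cv2.resize(im,None,fx=4.4,fy=4.4,interpolation=2)
cv2.imwrite("pics/top0c.png",a[:600,:800])
E
```

```text
top [323 166  49  13 189]
((346.88214111328125, 172.0186767578125), (49.244205474853516, 3.90053129196167), 12.804265975952148)
[322.4 168.5] [0.633 0.063 0.117] [0.636 0.063 0.105]
[323.3 164.7] [0.644 0.061 0.117] [0.646 0.061 0.105]
[371.3 175.6] [ 0.618 -0.066  0.117] [ 0.62  -0.067  0.105]
[370.5 179.4] [ 0.608 -0.064  0.117] [ 0.61  -0.065  0.105]
side [277 175  26  28 236]
((289.1519470214844, 188.61326599121094), (7.2099528312683105, 35.97543716430664), 48.012786865234375)
[273.4 198. ] [0.644 0.082 0.117] [0.651 0.062 0.105]
[300.1 173.9] [ 0.618 -0.06   0.117] [ 0.625 -0.084  0.105]
[304.9 179.3] [ 0.597 -0.033  0.117] [ 0.604 -0.056  0.105]
[278.2 203.3] [0.625 0.104 0.117] [0.632 0.084 0.105]
[ 0.622 -0.151  0.12 ] [0.732 0.027 0.117]
```

View pics/top0c.png

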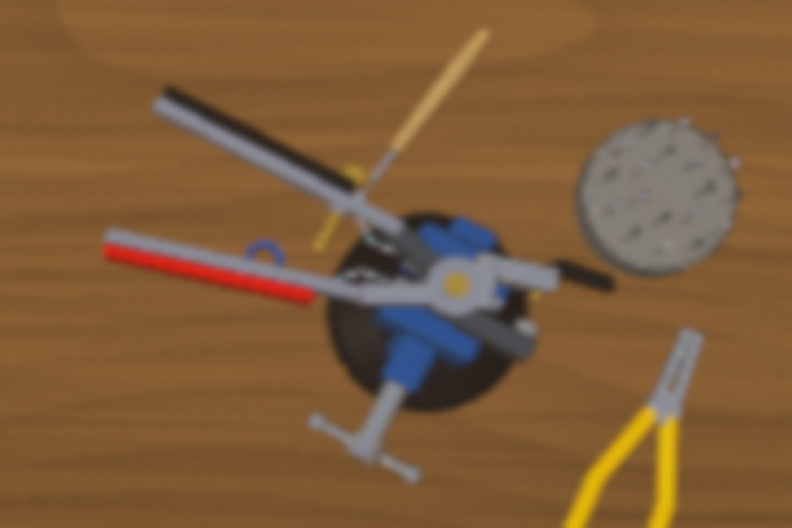

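The crop shows the lever standing out, with the red cover on the robot's side. The blue ring lies beneath it, and the side where the fingers will come down is clear. Cover ends: (0.633,0.063) and (0.608,-0.064). Next I work out the transfer to a standoff.

```bash
cat >> h.py <<'E'
from scipy.spatial.transform import Rotation as Ro
def to(pos,yawdeg,s=None):
    """tool-frame turn (rad) and shift (cm) to pos with tool z down, tool x at yaw"""
    s=s or readout.observe();R0=Ro.from_rotvec(s["ee_rot"])
    T=Ro.from_euler('z',yawdeg,degrees=True)*Ro.from_euler('x',180,degrees=True)
    print("turn",(R0.inv()*T).as_rotvec().round(3).tolist(),"shift",(R0.inv().apply(np.array(pos)-s["position"])*100).round(2).tolist())
E
python3 -c "
from h import *
to((.56,.02,.21),-11.3)"
```

```text
turn [-0.001, 0.001, 0.559] shift [53.08, -44.51, 1.66]
```

Call:
drive_tool(
  commands=[
    [[0,0,0.05],[2.6,-2.2,0.1],-1],
    [[0,0,0.1],[5.3,-4.4,0.2],-1],
    [[0,0,0.15],[8,-6.7,0.3],-1],
    [[0,0,0.2],[10.6,-8.9,0.4],-1],
    [[0,0,0.25],[13.3,-11.1,0.5],-1],
    [[0,0,0.3],[16,-13.4,0.6],-1],
    [[0,0,0.35],[18.6,-15.6,0.7],-1],
    [[0,0,0.4],[21.2,-17.8,0.8],-1],
    [[0,0,0.45],[23.9,-20,0.9],-1],
    [[0,0,0.5],[26.5,-22.2,1],-1],
    [[0,0,0.56],[29.2,-24.5,1.1],-1],
    [[0,0,0.56],[32,-26.7,1.2],-1],
    [[0,0,0.56],[34.5,-28.9,1.3],-1],
    [[0,0,0.56],[37.2,-31.2,1.4],-1],
    [[0,0,0.56],[39.8,-33.4,1.5],-1],
    [[0,0,0.56],[42.5,-35.6,1.6],-1],
    [[0,0,0.56],[45,-37.8,1.66],-1],
    [[0,0,0.56],[47.8,-40,1.66],-1],
    [[0,0,0.56],[50.4,-42.3,1.66],-1],
    [[0,0,0.56],[53.1,-44.5,1.66],-1],
  ],
  newtons=20,
)

```text
clock: 1.77
position: [0.5606, 0.0212, 0.2098]
ee_rot: [3.126, -0.311, -0.001]
force: [0.3, -0.4, -1.1]
width: 0.005
gripper_force: 0.0
```

Call:
drive_tool(
  commands=[
    [[0,0,0],[0,0,0],-1],
    [[0,0,0],[0,0,0],-1],
    [[0,0,0],[0,0,0],-1],
    [[0,0,0],[0,0,0],-1],
  ],
)

```text
clock: 2.1
position: [0.5598, 0.018, 0.2099]
ee_rot: [3.125, -0.314, -0.001]
force: [1.3, -0.5, -1.0]
width: -0.0
gripper_force: 0.0
```

```bash
python3 - <<'E'
from h import *
s=readout.observe();print({k:np.round(s[k],4).tolist() for k in("clock","position","ee_rot","force","width","joints")})
i=cams.camera_info("wrist");im=cams.get_image("wrist");cv2.imwrite("pics/w1.png",im)
np.save("w1.npy",i,allow_pickle=True)
m,st=redmask(im);print(st)
r=cv2.minAreaRect(np.argwhere(m)[:,::-1].astype(np.float32));print(r)
for p in cv2.boxPoints(r):print(p.round(1),onplane(i,p,.117).round(4),onplane(i,p,.093).round(4))
E
```

```text
{'clock': 2.1, 'position': [0.5598, 0.018, 0.2099], 'ee_rot': [3.125, -0.3136, -0.0011], 'force': [1.2805, -0.5312, -0.9552], 'width': -0.0003, 'joints': [0.0195, 0.3572, -0.1966, 1.7428, 0.0797, 1.0502, -1.9756]}
[ 249  116  161   11 1680]
((329.0, 121.0), (10.0, 160.0), 90.0)
[249. 116.] [0.6443 0.0581 0.117 ] [0.6447 0.0635 0.093 ]
[409. 116.] [ 0.6192 -0.0663  0.117 ] [ 0.6171 -0.0728  0.093 ]
[409. 126.] [ 0.6115 -0.0655  0.117 ] [ 0.6087 -0.0718  0.093 ]
[249. 126.] [0.6369 0.0601 0.117 ] [0.6365 0.0658 0.093 ]
```

View pics/w1.png

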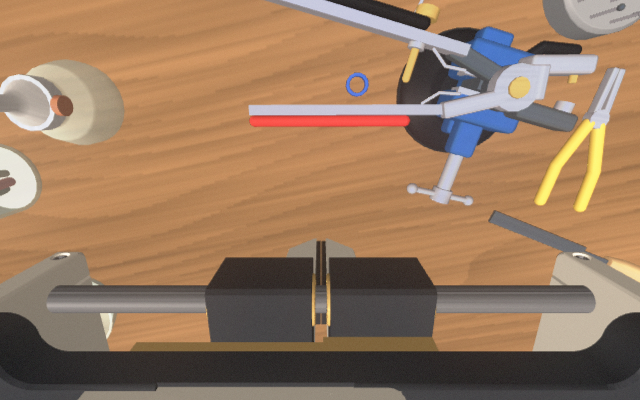

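The wrist view shows the lever running horizontal in the picture at row 121, columns 249–409. So the tool's x is already square to the red face, and the wax ring at (357,84) lies beyond it. The outer face's middle is at about (0.624,-0.003), which puts press_spot near (0.627,0.012). I'll come down 45 mm short of it.

```bash
python3 -c "
from h import *
to((.583,.0207,.084),-11.4)"
```

```text
turn [0.001, 0.0, -0.001] shift [2.22, -0.74, 12.6]
```

Call:
drive_tool(
  commands=[
    [[0,0,0],[0,-0.7,1],-1],
    [[0,0,0],[0.2,-0.7,3],-1],
    [[0,0,0],[0.5,-0.7,5],-1],
    [[0,0,0],[0.8,-0.7,7],-1],
    [[0,0,0],[1.1,-0.7,8.5],-1],
    [[0,0,0],[1.4,-0.7,10],-1],
    [[0,0,0],[1.7,-0.7,11],-1],
    [[0,0,0],[2,-0.7,12],-1],
    [[0,0,0],[2.2,-0.7,12.6],-1],
    [[0,0,0],[2.2,-0.7,12.6],-1],
    [[0,0,0],[2.2,-0.7,12.6],-1],
    [[0,0,0],[2.2,-0.7,12.6],-1],
    [[0,0,0],[2.2,-0.7,12.6],-1],
  ],
)

```text
clock: 3.23
position: [0.5837, 0.0222, 0.0849]
ee_rot: [-3.126, 0.311, -0.002]
force: [-0.1, -0.8, -0.0]
width: 0.005
gripper_force: 0.0
```

```bash
python3 - <<'E'
from h import *
s=readout.observe();print({k:np.round(s[k],4).tolist() for k in("clock","position","ee_rot","force")})
a=cams.get_image("wrist");b=cams.get_image("side")[130:230,230:350]
i=cams.camera_info("wrist")
m,st=redmask(a);print(st)
r=cv2.minAreaRect(np.argwhere(m)[:,::-1].astype(np.float32))
for p in cv2.boxPoints(r):print(p.round(1),onplane(i,p,.117).round(4))
a=cv2.resize(a,(480,300));b=cv2.resize(b,(320,267));c=np.zeros((300,800,3),np.uint8);c[:,:480]=a;c[:267,480:]=b
cv2.imwrite("pics/w2.png",c)
E
```

```text
{'clock': 3.2333, 'position': [0.5837, 0.0222, 0.0849], 'ee_rot': [-3.1259, 0.3108, -0.002], 'force': [-0.065, -0.7622, -0.0198]}
[ 210  177  297   20 5645]
[210. 196.] [0.6373 0.0592 0.117 ]
[210. 177.] [0.6454 0.0567 0.117 ]
[506. 177.] [ 0.6208 -0.066   0.117 ]
[506. 196.] [ 0.6123 -0.0659  0.117 ]
```

View pics/w2.png

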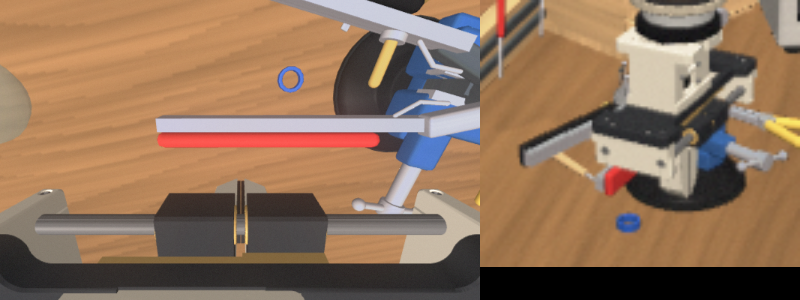

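The picture shows the fingers standing about 35 mm short of the red cover, centred near press_spot, with nothing in between. Now the approach, slow at the end.

Call:
drive_tool(
  commands=[
    [[0,0,0],[0.5,-0.1,0],-1],
    [[0,0,0],[1,-0.15,0],-1],
    [[0,0,0],[1.5,-0.2,0],-1],
    [[0,0,0],[2,-0.2,0],-1],
    [[0,0,0],[2.4,-0.2,0],-1],
    [[0,0,0],[2.7,-0.2,0],-1],
    [[0,0,0],[2.9,-0.2,0],-1],
    [[0,0,0],[3.1,-0.2,0],-1],
    [[0,0,0],[3.2,-0.2,0],-1],
    [[0,0,0],[3.3,-0.2,0],-1],
    [[0,0,0],[3.3,-0.2,0],-1],
    [[0,0,0],[3.3,-0.2,0],-1],
  ],
)

```text
clock: 4.33
position: [0.616, 0.0176, 0.0841]
ee_rot: [3.126, -0.311, -0.0]
force: [0.7, -0.5, 0.3]
width: 0.005
gripper_force: 0.0
```

```bash
python3 - <<'E'
from h import *
s=readout.observe();print({k:np.round(s[k],4).tolist() for k in("clock","position","force")})
E
```

```text
{'clock': 4.3333, 'position': [0.616, 0.0176, 0.0841], 'force': [0.6596, -0.5282, 0.3434]}
```

Call:
drive_tool(
  commands=[
    [[0,0,0],[0.1,0,0],-1],
    [[0,0,0],[0.2,0,0],-1],
    [[0,0,0],[0.3,0,0],-1],
    [[0,0,0],[0.4,0,0],-1],
    [[0,0,0],[0.5,0,0],-1],
    [[0,0,0],[0.6,0,0],-1],
    [[0,0,0],[0.6,0,0],-1],
    [[0,0,0],[0.6,0,0],-1],
  ],
)

```text
clock: 5.0
position: [0.6219, 0.0166, 0.084]
ee_rot: [-3.126, 0.311, 0.0]
force: [-2.0, 2.6, -0.2]
width: 0.005
gripper_force: 1.4
```

```bash
python3 - <<'E'
from h import *
s=readout.observe();print({k:np.round(s[k],4).tolist() for k in("clock","position","force")})
a=cams.get_image("wrist");i=cams.camera_info("wrist")
m,st=redmask(a);print(st)
for f in [cams.get_image("side")]: pass
r=cv2.minAreaRect(np.argwhere(m)[:,::-1].astype(np.float32))
for p in cv2.boxPoints(r):print(p.round(1),onplane(i,p,.117).round(4))
print(np.round(readout.observe()["force"],2))
cv2.imwrite("pics/w3.png",a)
E
```

```text
{'clock': 5.0, 'position': [0.6219, 0.0166, 0.084], 'force': [-1.9507, 2.6316, -0.1631]}
[ 219  243  277   26 3875]
[218.6 260.6] [0.6454 0.0587 0.117 ]
[219.2 241.9] [0.6543 0.0557 0.117 ]
[495.4 251. ] [ 0.6254 -0.066   0.117 ]
[494.7 269.7] [ 0.6158 -0.0654  0.117 ]
[-2.51  2.82 -0.32]
```

In contact at about 3 N, with the lever already turned about 0.035 rad. Next I find the pivot from the earlier wrist view and work out the arc.

```bash
python3 - <<'E'
from h import *
i=np.load("w1.npy",allow_pickle=True).item()
P=onplane(i,(520,88),.121);print("pivot",P.round(4))
s=readout.observe();R0=Ro.from_rotvec(s["ee_rot"]);p=np.array(s["position"])
X=R0.apply([1,0,0]);print("yaw",np.degrees(np.arctan2(X[1],X[0])))
for th in(.05,.1,.15,.2,.225,.25):
    q=P+Ro.from_rotvec([0,0,-th]).apply(p-P);q[2]=p[2]
    print(th,(R0.inv().apply(q-p)*100).round(2))
E
```

```text
pivot [ 0.6232 -0.1503  0.121 ]
yaw -11.360625147043953
0.05 [ 0.82 -0.15 -0.  ]
0.1 [ 1.65 -0.26 -0.  ]
0.15 [ 2.48 -0.33 -0.  ]
0.2 [ 3.31 -0.35 -0.  ]
0.225 [ 3.73 -0.35 -0.  ]
0.25 [ 4.14 -0.34 -0.  ]
```

Call:
drive_tool(
  commands=[
    [[0,0,0.015],[0.16,-0.03,0],-1],
    [[0,0,0.03],[0.33,-0.06,0],-1],
    [[0,0,0.045],[0.49,-0.09,0],-1],
    [[0,0,0.06],[0.66,-0.12,0],-1],
    [[0,0,0.075],[0.82,-0.15,0],-1],
    [[0,0,0.09],[0.99,-0.17,0],-1],
    [[0,0,0.105],[1.15,-0.19,0],-1],
    [[0,0,0.115],[1.32,-0.22,0],-1],
    [[0,0,0.125],[1.48,-0.24,0],-1],
    [[0,0,0.135],[1.65,-0.26,0],-1],
    [[0,0,0.145],[1.81,-0.28,0],-1],
    [[0,0,0.155],[1.98,-0.29,0],-1],
    [[0,0,0.165],[2.15,-0.31,0],-1],
    [[0,0,0.175],[2.31,-0.32,0],-1],
    [[0,0,0.185],[2.48,-0.33,0],-1],
    [[0,0,0.195],[2.65,-0.34,0],-1],
    [[0,0,0.205],[2.8,-0.34,0],-1],
    [[0,0,0.215],[2.95,-0.34,0],-1],
    [[0,0,0.22],[3.05,-0.34,0],-1],
  ],
)

```text
clock: 6.68
position: [0.6527, 0.0138, 0.0841]
ee_rot: [-3.073, 0.654, -0.0]
force: [-3.2, 3.0, -1.2]
width: 0.007
gripper_force: 2.2
```

```bash
cat >> h.py <<'E'
def look(fn=None):
    s=readout.observe();X=Ro.from_rotvec(s["ee_rot"]).apply([1,0,0]);f=np.array(s["force"])
    print(round(s["clock"],2),np.round(s["position"],4),"f",f.round(2),"push",round(-f@X,2),"yaw",round(np.degrees(np.arctan2(X[1],X[0])),2))
    a=cams.get_image("wrist");i=cams.camera_info("wrist");m,st=redmask(a)
    e=[]
    for c in range(st[0]+10,st[0]+st[2]-10,4):
        r=np.where(m[:,c])[0]
        if len(r): e.append(onplane(i,(c,r.min()),.117)[:2])
    e=np.array(e);k=np.polyfit(e[:,1],e[:,0],1);print("lever angle",np.arctan(k[0]).round(4))
    if fn: cv2.imwrite(fn,a)
E
python3 -c "
from h import *
look()"
```

```text
6.68 [0.6527 0.0138 0.0841] f [-3.22  2.98 -1.2 ] push 4.16 yaw -24.02
lever angle 0.4185
```

Call:
drive_tool(
  commands=[
    [[0,0,0.006],[0.1,-0.02,0],-1],
    [[0,0,0.012],[0.2,-0.05,0],-1],
    [[0,0,0.018],[0.3,-0.07,0],-1],
    [[0,0,0.024],[0.4,-0.1,0],-1],
    [[0,0,0.03],[0.5,-0.12,0],-1],
    [[0,0,0.03],[0.5,-0.12,0],-1],
    [[0,0,0.03],[0.5,-0.12,0],-1],
  ],
)

```text
clock: 7.32
position: [0.6576, 0.0128, 0.0841]
ee_rot: [3.063, -0.698, -0.0]
force: [-3.7, 3.2, -1.6]
width: 0.003
gripper_force: 2.3
```

```bash
python3 -c "
from h import *
look()"
```

```text
7.32 [0.6576 0.0128 0.0841] f [-3.71  3.19 -1.62] push 4.73 yaw -25.68
lever angle 0.4475
```

Call:
drive_tool(
  commands=[
    [[0,0,0.003],[0.05,-0.01,0],-1],
    [[0,0,0.006],[0.1,-0.03,0],-1],
    [[0,0,0.008],[0.13,-0.03,0],-1],
    [[0,0,0.008],[0.13,-0.03,0],-1],
    [[0,0,0.008],[0.13,-0.03,0],-1],
  ],
)

```text
clock: 7.78
position: [0.6588, 0.0126, 0.0841]
ee_rot: [-3.06, 0.71, 0.0]
force: [-3.5, 4.0, -0.9]
width: 0.003
gripper_force: 2.3
```

```bash
python3 -c "
from h import *
look()"
```

```text
7.78 [0.6588 0.0126 0.0841] f [-3.49  3.96 -0.9 ] push 4.88 yaw -26.13
lever angle 0.4555
```

Call:
drive_tool(
  commands=[
    [[0,0,0.002],[0.03,-0.01,0],-1],
    [[0,0,0.003],[0.06,-0.01,0],-1],
    [[0,0,0.003],[0.06,-0.01,0],-1],
    [[0,0,0.003],[0.06,-0.01,0],-1],
  ],
)

```text
clock: 8.17
position: [0.6592, 0.0124, 0.0841]
ee_rot: [3.059, -0.715, -0.001]
force: [-4.0, 3.6, 0.4]
width: 0.007
gripper_force: 2.7
```

```bash
python3 -c "
from h import *
look()"
```

```text
8.17 [0.6592 0.0124 0.0841] f [-4.    3.61  0.43] push 5.18 yaw -26.3
lever angle 0.4584
```

Call:
drive_tool(
  commands=[
    [[0,0,0.002],[0.03,-0.01,0],-1],
    [[0,0,0.003],[0.06,-0.01,0],-1],
    [[0,0,0.003],[0.06,-0.01,0],-1],
    [[0,0,0.003],[0.06,-0.01,0],-1],
  ],
)

```text
clock: 8.55
position: [0.6592, 0.0125, 0.0841]
ee_rot: [3.058, -0.719, -0.002]
force: [-7.1, 4.5, 2.0]
width: 0.005
gripper_force: 3.9
```

```bash
python3 -c "
from h import *
look()"
```

```text
8.55 [0.6592 0.0125 0.0841] f [-7.09  4.53  1.99] push 8.37 yaw -26.46
lever angle 0.4559
```

Call:
drive_tool(
  commands=[
    [[0,0,0],[0.02,0,0],-1],
    [[0,0,0],[0.04,0,0],-1],
    [[0,0,0],[0.04,0,0],-1],
    [[0,0,0],[0.04,0,0],-1],
  ],
)

```text
clock: 8.93
position: [0.6592, 0.0125, 0.0841]
ee_rot: [3.058, -0.719, -0.003]
force: [-7.6, 4.0, 3.3]
width: 0.002
gripper_force: 4.6
```

Call:
drive_tool(
  commands=[
    [[0,0,0],[0.03,0,0],-1],
    [[0,0,0],[0.06,0,0],-1],
    [[0,0,0],[0.06,0,0],-1],
    [[0,0,0],[0.06,0,0],-1],
  ],
)

```text
clock: 9.27
position: [0.6592, 0.0125, 0.0841]
ee_rot: [3.058, -0.718, -0.005]
force: [-10.4, 4.5, 4.8]
width: 0.007
gripper_force: 5.7
```

Call:
drive_tool(
  commands=[
    [[0,0,0],[0.02,0,0],-1],
    [[0,0,0],[0.03,0,0],-1],
    [[0,0,0],[0.03,0,0],-1],
    [[0,0,0],[0.03,0,0],-1],
    [[0,0,0],[0.03,0,0],-1],
    [[0,0,0],[0.03,0,0],-1],
  ],
)

```text
clock: 9.77
position: [0.6592, 0.0124, 0.0841]
ee_rot: [3.058, -0.718, -0.006]
force: [-10.7, 4.9, 6.8]
width: 0.008
gripper_force: 6.3
```

```bash
python3 -c "
from h import *
look('pics/w4.png')"
```

```text
9.77 [0.6592 0.0124 0.0841] f [-10.72   4.91   6.79] push 11.81 yaw -26.43
lever angle 0.4587
```

Call:
drive_tool(
  commands=[
    [[0,0,0],[0.01,0,0],-1],
    [[0,0,0],[0.01,0,0],-1],
    [[0,0,0],[0.01,0,0],-1],
    [[0,0,0],[0.01,0,0],-1],
    [[0,0,0],[0.01,0,0],-1],
    [[0,0,0],[0.01,0,0],-1],
    [[0,0,0],[0.01,0,0],-1],
    [[0,0,0],[0.01,0,0],-1],
  ],
)

```text
clock: 10.48
position: [0.6592, 0.0124, 0.0841]
ee_rot: [3.058, -0.718, -0.006]
force: [-11.5, 5.0, 5.7]
width: 0.007
gripper_force: 6.5
```

Call:
drive_tool(
  commands=[
    [[0,0,0],[0,0,0],-1],
    [[0,0,0],[0,0,0],-1],
    [[0,0,0],[0,0,0],-1],
    [[0,0,0],[0,0,0],-1],
    [[0,0,0],[0,0,0],-1],
    [[0,0,0],[0,0,0],-1],
    [[0,0,0],[0,0,0],-1],
    [[0,0,0],[0,0,0],-1],
    [[0,0,0],[0,0,0],-1],
    [[0,0,0],[0,0,0],-1],
  ],
)

```text
clock: 11.32
position: [0.6592, 0.0125, 0.0841]
ee_rot: [3.058, -0.718, -0.006]
force: [-11.9, 5.1, 7.0]
width: 0.004
gripper_force: 6.5
```

```bash
python3 - <<'E'
from h import *
look()
P=np.array([.6232,-.1503,.121])
s=readout.observe();R0=Ro.from_rotvec(s["ee_rot"]);p=np.array(s["position"])
for th in(.05,.1,.15,.2,.25,.27):
    q=P+Ro.from_rotvec([0,0,th]).apply(p-P);q[2]=p[2]
    print(th,(R0.inv().apply(q-p)*100).round(2))
E
```

```text
11.32 [0.6592 0.0125 0.0841] f [-11.91   5.07   7.03] push 12.95 yaw -26.43
lever angle 0.4587
0.05 [-0.8   0.22  0.  ]
0.1 [-1.6   0.48  0.01]
0.15 [-2.37  0.78  0.01]
0.2 [-3.13  1.12  0.01]
0.25 [-3.88  1.5   0.02]
0.27 [-4.17  1.66  0.02]
```

View pics/w4.png

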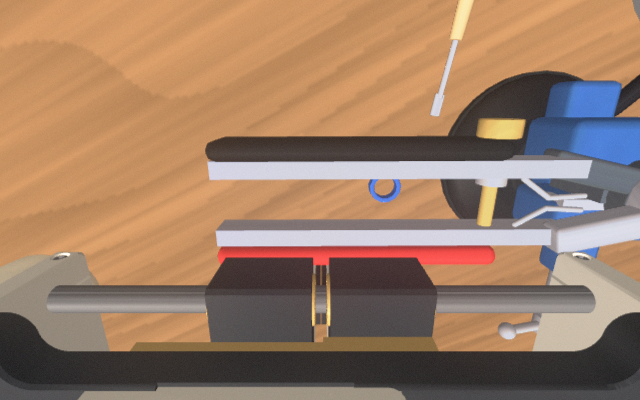

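The lever is on its stop: it lies parallel to the bar, the brass screw meets it, and the fingers touch only the red cover. It has been held at 11–13 N for about 2 s. Now I ease it out along the arc.

Call:
drive_tool(
  commands=[
    [[0,0,0],[-0.06,0,0],-1],
    [[0,0,0],[-0.12,0,0],-1],
    [[0,0,-0.01],[-0.26,0.04,0],-1],
    [[0,0,-0.02],[-0.42,0.08,0],-1],
    [[0,0,-0.03],[-0.58,0.12,0],-1],
    [[0,0,-0.04],[-0.74,0.17,0],-1],
    [[0,0,-0.05],[-0.9,0.22,0],-1],
    [[0,0,-0.06],[-1.06,0.27,0],-1],
    [[0,0,-0.07],[-1.22,0.32,0],-1],
    [[0,0,-0.08],[-1.38,0.37,0],-1],
    [[0,0,-0.09],[-1.54,0.42,0],-1],
    [[0,0,-0.1],[-1.7,0.48,0],-1],
    [[0,0,-0.11],[-1.85,0.54,0],-1],
    [[0,0,-0.12],[-2.01,0.6,0],-1],
    [[0,0,-0.13],[-2.16,0.66,0],-1],
    [[0,0,-0.14],[-2.32,0.72,0],-1],
    [[0,0,-0.15],[-2.47,0.78,0],-1],
    [[0,0,-0.16],[-2.62,0.85,0],-1],
    [[0,0,-0.17],[-2.78,0.91,0],-1],
    [[0,0,-0.18],[-2.93,0.98,0],-1],
  ],
)

```text
clock: 13.03
position: [0.6307, 0.0157, 0.0842]
ee_rot: [-3.11, 0.441, -0.0]
force: [-1.9, 3.1, -0.6]
width: 0.008
gripper_force: 1.8
```

```bash
python3 - <<'E'
from h import *
look()
P=np.array([.6232,-.1503,.121])
s=readout.observe();R0=Ro.from_rotvec(s["ee_rot"]);p=np.array(s["position"])
for th in(.05,.08,.11):
    q=P+Ro.from_rotvec([0,0,th]).apply(p-P);q[2]=p[2]
    print(th,(R0.inv().apply(q-p)*100).round(2))
E
```

```text
13.03 [0.6307 0.0157 0.0842] f [-1.87  3.08 -0.56] push 2.65 yaw -16.13
lever angle 0.2843
0.05 [-0.8   0.22  0.  ]
0.08 [-1.28  0.36  0.  ]
0.11 [-1.75  0.53  0.  ]
```

Call:
drive_tool(
  commands=[
    [[0,0,-0.01],[-0.16,0.04,0],-1],
    [[0,0,-0.02],[-0.32,0.08,0],-1],
    [[0,0,-0.03],[-0.48,0.13,0],-1],
    [[0,0,-0.04],[-0.62,0.17,0],-1],
    [[0,0,-0.047],[-0.75,0.21,0],-1],
    [[0,0,-0.054],[-0.86,0.24,0],-1],
    [[0,0,-0.06],[-0.96,0.27,0],-1],
    [[0,0,-0.066],[-1.06,0.3,0],-1],
    [[0,0,-0.072],[-1.15,0.32,0],-1],
    [[0,0,-0.077],[-1.23,0.35,0],-1],
    [[0,0,-0.082],[-1.31,0.37,0],-1],
    [[0,0,-0.086],[-1.38,0.39,0],-1],
    [[0,0,-0.09],[-1.44,0.42,0],-1],
    [[0,0,-0.094],[-1.5,0.44,0],-1],
    [[0,0,-0.094],[-1.5,0.44,0],-1],
  ],
)

```text
clock: 14.33
position: [0.6154, 0.0151, 0.0843]
ee_rot: [3.127, -0.296, 0.001]
force: [-0.7, 0.0, 0.1]
width: 0.009
gripper_force: 0.0
```

```bash
python3 -c "
from h import *
look()"
```

```text
14.33 [0.6154 0.0151 0.0843] f [-0.72  0.04  0.13] push 0.72 yaw -10.8
lever angle 0.197
```

Lever fully out (0.197) and the fingers just off it. Now I back off slowly, then lift.

Call:
drive_tool(
  commands=[
    [[0,0,0],[-0.3,0,0],-1],
    [[0,0,0],[-0.7,0,0],-1],
    [[0,0,0],[-1.3,0,0],-1],
    [[0,0,0],[-2,0,0],-1],
    [[0,0,0],[-3,0,0],-1],
    [[0,0,0],[-4,0,0],-1],
    [[0,0,0],[-5,0,0],-1],
    [[0,0,0],[-6,0,-1],-1],
    [[0,0,0],[-6,0,-3],-1],
    [[0,0,0],[-6,0,-5],-1],
    [[0,0,0],[-6,0,-7],-1],
    [[0,0,0],[-6,0,-9],-1],
    [[0,0,0],[-6,0,-11],-1],
    [[0,0,0],[-6,0,-12],-1],
    [[0,0,0],[-6,0,-12],-1],
    [[0,0,0],[-6,0,-12],-1],
    [[0,0,0],[-6,0,-12],-1],
  ],
)

```text
clock: 15.8
position: [0.5552, 0.0268, 0.2028]
ee_rot: [3.127, -0.295, -0.003]
force: [-0.2, -1.0, -1.1]
width: 0.007
gripper_force: 0.0
```

```bash
python3 -c "
from h import *
look('pics/w5.png')"
```

```text
15.8 [0.5552 0.0268 0.2028] f [-0.21 -0.95 -1.1 ] push 0.02 yaw -10.79
lever angle 0.1961
```

View pics/w5.png

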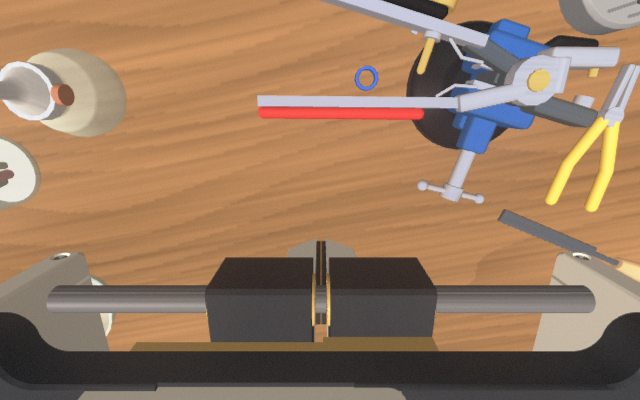

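The lever is back out (red cover at row 113), the ring and tools lie where they were, and the arm is clear.

```bash
python3 -c "
from cell import job
print(job.sign_off())"
```

```text
the job is handed in; nothing more can be done
None
```

The lever was pressed slowly onto its stop, held there at about 11–13 N for about 2 s, eased fully back out with the fingers on it, and the arm came clear before I handed the job in.

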